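# Hang the bit holder on the slanted peg and seat it on its lugs

### The job

Pick up the blue bit holder and hang it on the slanted peg of the bench rack, slots first, sliding it down along the peg. The lugs at the peg's root sit at an unknown turn, so press gently (the peg takes harm above 30 N) and turn the holder until its slots drop over the lugs and it sits fully home on the collar, then let go. Leave everything else where it is.

Things in the scene. Friction and masses are not known exactly. Their poses are not given: they have to be found in the camera images.
- drum_blue_mid (a point): The BLUE bit holder, to be hung: plastic drum 60 mm across, 40 mm high, about 0.2 kg, upright. Point: its centre, 20 mm above its underside. z: its axis, underside to top; a 16.4 mm hole runs through along z. Underside: 5 radial slots 72 degrees apart, 10 mm wide, 9 mm deep, one along x. A 6.4 mm steel bit stands 10 mm out of the top above each slot, 20 mm from the axis. Smooth side, grip anywhere.
- pegarm: The rack's slanted steel peg. Origin: on its axis at the collar face at its root, 140 mm above the table. z: along the peg to its tip, leaning 0.70 rad (40 degrees) from vertical towards the rack's front; x: to the rear and up; y: level. 14.4 mm thick, 56 mm long above the collar face, last 12 mm tapering to 5 mm. Rigid; takes harm above 30 N (collar and lugs too).
- collar_face (a point): Centre of the 58 mm collar face (= pegarm origin). On it 5 orange lugs, 72 degrees apart, 17-28 mm from the axis, 7 mm wide, 8 mm high, top edges bevelled 1.5 mm, unyielding. Their turn about the peg differs every time and is NOT in this pose: see or feel it. Slots off the lugs: holder rests 8 mm short. Slots fit within about 3 degrees. Home: underside on this face, holder's centre 20 mm up the peg, cannot turn.
- rack: The bench rack carrying the peg, fixed to the table: steel foot 170 x 130 x 12 mm, grey post 50 mm wide and 100 mm high at its rear. Origin on the table straight below the peg's origin; the foot runs from 65 mm in front (-x) to 105 mm behind. The peg leans to -x. Fingers have free room all round a holder that is home.
- drum_yellow_mid (a point): Bystander: YELLOW bit holder, same shape and size as the blue one, to be left alone. Point: its centre, 20 mm above its underside.
- jar: Bystander: clear jar of 60 mm diameter and 75 mm height with a grey cap, upright; origin at the centre of its underside.
- driver: Bystander: green-handled screwdriver lying on the table.
- spanner: Bystander: steel spanner lying on the table.
- tester: Bystander: red hand-held tester, 75 x 150 x 36 mm, lying flat; origin at the centre of its underside.
- tray: Bystander: shallow blue tray, 100 x 140 x 35 mm; origin at the centre of its underside.
Mind the look-alikes: they are no part of the job. Leave any purple or red look-alike of the part that bears drum_blue_mid alone.

How it is judged:
On the way, in this order (a step that is already met when the one before it is completed fails the run):
1. the blue bit holder has been threaded onto the peg from its tip, peg through its hole, but is not yet down at the collar (x of drum_blue_mid in the frame of pegarm between -0.004 and 0.004 m and y of drum_blue_mid in the frame of pegarm between -0.004 and 0.004 m and angle between the z axis of drum_blue_mid and the z axis of pegarm, either way round below 0.08 rad and z of drum_blue_mid in the frame of pegarm between 0.024 and 0.055 m).
2. the blue bit holder is fully home on the collar, over the lugs (x of drum_blue_mid in the frame of pegarm between -0.004 and 0.004 m and y of drum_blue_mid in the frame of pegarm between -0.004 and 0.004 m and angle between the z axis of drum_blue_mid and the z axis of pegarm, either way round below 0.08 rad and z of drum_blue_mid in the frame of pegarm below 0.0225 m), for 0.2 s.
At the end, for the whole second after the job is handed in: The blue bit holder sits over the lugs with its underside within 2.5 mm of the collar face, within 4 mm of the peg's axis and 0.08 rad of its direction, released and at rest (all of step 2 and z of drum_blue_mid in the frame of pegarm above 0.017 m and linear speed of drum_blue below 0.02 m/s); the robot touches nothing.
It fails at once if the peg, its collar or lugs are loaded with more than 30 N (contact force between pegarm and anything else above 30 N).
It fails at once if a bystander (yellow bit holder, jar, screwdriver, spanner, tester, tray) is moved more than 30 mm (distance of any of drum_yellow_mid, jar, driver, spanner, tester, tray from where it was at the start of the episode above 0.03 m).
It also fails if it takes over 72 s, if anything falls off the work surface, if the arm or the gripper's body presses on something with over 40 N, if the wrist force passes 120 N, or if a joint passes its speed limit or range.

### The arm

A 6-joint arm with a two-finger parallel gripper is mounted at the origin on the work surface. World frame = base frame: x ahead of the robot, y to its left, z up, the work surface at z = 0. Lengths are in m, angles in rad, forces in N, time in s.
With the tool pointing down it reaches from about 0.275 to 0.875 m from the base axis. Payload 12.5 kg.
Tool frame: the origin (TCP) lies at the very end of the fingers, on their centre line; the grasp point (between the pads) lies 19 mm behind it; x points along the fingers, y is the direction in which the jaws open and shut, and the axes are right-handed (so a half turn about x gives the same grasp; the last joint's range is limited). The gripper opens to 85 mm and grips with 20 to 120 N. Pads are 22 mm wide; open, the fingers measure 114 mm over their backs; the gripper's body (76 mm by 85 mm) begins 54 mm behind the grasp point. The pads swing forward as they close: fully open they stand 13 mm farther back than shut.
Start: joints at [1.097, 0.351, 1.652, -0, 1.139, -0.085], TCP at [0.208, 0.509, 0.231] pointing down, gripper open.
Joint ranges: [-2.75, 2.75], [-0.79, 2.1], [0.01, 2.65], [-1.57, 4.71], [0.07, 3.14], [-2.87, 2.87]. Speed limits (rad/s): [2.22, 2.22, 2.79, 3.14, 3.14, 3.14].

### API

Orientations are given as a 3x3 rotation matrix whose columns are the frame's x, y, z axes.
In Python, from bench import manip gives the robot as it stands. Calls block until the motion is done:
- manip.move_ptp(position, orientation): joint-space move of the TCP to a pose.
- manip.move_l(position, attitude=None, max_speed=0.15): straight line of the TCP; attitude=None keeps the orientation; max_speed is the mean speed in m/s.
- manip.move_j(angles): joint-space move.
- manip.set_gripper(opening, effort=None): opening from 0.0 (shut) to 1.0 (fully open); effort is the grip in N (None keeps the last); returns when the fingers have stopped.
- manip.dwell(seconds).
- manip.inverse_kinematics(position, orientation): joint angles nearest the present ones, or None.
- manip.grab_frame(name): name is "side" or "top" or "wrist"; returns (picture, depth): 480x640x3 uint8, red, green, blue; 480x640 float32, m along the optical axis (not along the pixel's ray), 0 where there is no reading.
- manip.get_calibration(name): a dict with "camera_matrix" (3x3 intrinsics, pixels), "k1" (the pictures are not rectified: a ray, as slopes to the right and down, at radius r is drawn at 1 + k1 r^2 times it, then the intrinsics apply), "R" (3x3) and "t" (3): a world point X has camera coordinates R X + t. Camera axes: x right, y down, z forward; pixel columns grow to the right and rows downward; lengths in m; the calibration is good to about 2 mm. A picture is of the moment at which its call begins: read the wrist's pose just before it. get_calibration takes no time and is no camera call; for the wrist camera it gives the pose at the moment of the call.
A pose or a line that the arm cannot do raises manip.Unreachable and nothing moves.
- manip.sign_off(): hands the job in, once; it reports no verdict.
Trained networks look in the newest picture that a camera, given by its name, has taken for a name from the list of things; names that differ only in an ending like _2 or _b are one class to them, and where a whole thing is asked for, a point or a joint stands for the part that bears it (a point fixed in the world has none). Each returns a list of dicts, best first, with "confidence" (0 to 1); they miss things now and then, are a little off and sometimes report something else, mostly with a low value. They report only what shows in the picture. A call takes as long as a camera call. They do not tell look-alikes from the thing itself.
- manip.look_for(camera, name): "at" ([x, y, z] in m, in world coordinates, good to about 4 mm: the middle of the surface that is visible of it).
Readings, each from a call of its own:
- manip.current_time(): time.
- manip.current_qpos(): joint angles.
- manip.current_joint_vel(): joint speeds.
- manip.current_joint_torque(): joint torques, N m.
- manip.current_ee_pos(): TCP position.
- manip.current_tcp_rot(): TCP orientation.
- manip.current_force(): force on the tool from outside, world axes, zero at the start.
- manip.current_ft_torque(): the same for the moment, N m.
- manip.current_grip_width(): opening from 0.0 (shut) to 1.0 (fully open).
Only numpy, scipy, OpenCV 4.12 (cv2) and the standard library are available. Lean on these libraries where they do the work, as an engineer would, in place of code of your own. Each camera call takes 0.05 s, during which the arm holds its last target. There are 200 camera calls.

## Working session

There is one attempt and no reset: what is moved stays moved. The work goes in short steps, each a Python script; the robot and the scene stay as the last script left them, time stands still between calls to the robot, and variables do not carry over. Pictures are saved under pics/ and viewed, about 8 in all and at most 12, crops included, and the job is handed in when it is done.

```bash
ls; mkdir -p pics
python3 - <<'E'
from bench import manip
import cv2, numpy as np
for c in ("top","side"):
    im,d=manip.grab_frame(c); cv2.imwrite(f"pics/{c}0.png",im[:,:,::-1]); np.savez(f"pics/{c}0.npz",im=im,d=d)
    for n in ("drum_blue_mid","pegarm","collar_face","rack","drum_yellow_mid","jar"):
        print(c,n,[(np.round(r["at"],3).tolist(),round(r["confidence"],2)) for r in manip.look_for(c,n)][:4])
    K=manip.get_calibration(c); print(K["camera_matrix"].tolist(),K["k1"],(-K["R"].T@K["t"]).round(3),K["R"][2].round(2))
print(manip.current_time())
E
```

```text
pics
top drum_blue_mid [([0.44, -0.276, 0.036], 0.93), ([0.355, -0.338, 0.04], 0.89), ([0.542, -0.308, 0.041], 0.8), ([0.453, -0.392, 0.042], 0.69)]
top pegarm [([0.643, 0.151, 0.145], 0.79)]
top collar_face [([0.644, 0.156, 0.146], 0.96)]
top rack [([0.648, 0.148, 0.011], 0.78)]
top drum_yellow_mid [([0.613, -0.202, 0.042], 0.79)]
top jar [([0.465, -0.106, 0.072], 0.92)]
[[592.821315416342, 0.0, 334.15734316300257], [0.0, 592.821315416342, 234.41536788794215], [0.0, 0.0, 1.0]] -0.019906411712024372 [0.355 0.024 1.449] [ 0.17 -0.01 -0.98]
side drum_blue_mid [([0.541, -0.318, 0.042], 0.95), ([0.457, -0.397, 0.038], 0.83), ([0.361, -0.236, 0.039], 0.64), ([0.444, -0.297, 0.039], 0.59)]
side pegarm [([0.649, 0.146, 0.136], 0.64)]
side collar_face [([0.643, 0.143, 0.131], 0.65)]
side rack [([0.662, 0.135, 0.01], 0.68)]
side drum_yellow_mid [([0.608, -0.214, 0.041], 0.76)]
side jar [([0.468, -0.13, 0.052], 0.64)]
[[500.81213460740764, 0.0, 321.6315049369502], [0.0, 500.81213460740764, 248.23103272231532], [0.0, 0.0, 1.0]] -0.09799556590326577 [ 0.345 -0.753  0.714] [ 0.24  0.76 -0.61]
0.7
```

View pics/top0.png

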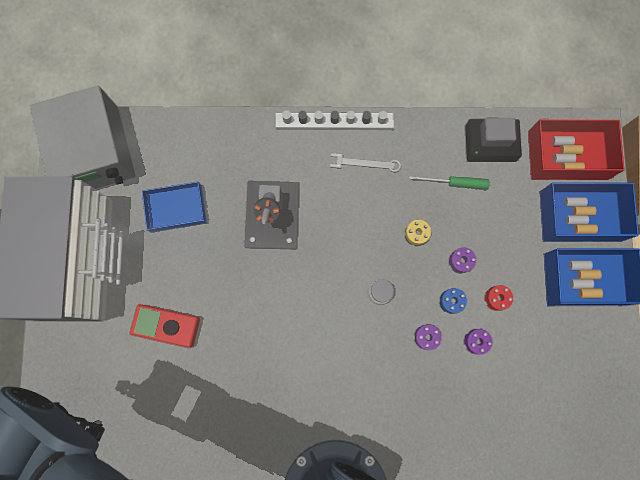

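View pics/side0.png

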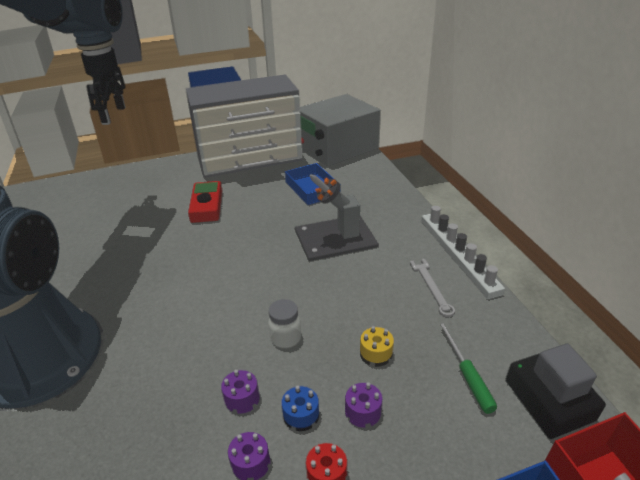

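Blue drum is at (454,300) in top and (300,408) in side. The rack foot spans (246,182)-(298,249) and its peg leans towards the robot. Next I look along the peg with the wrist camera.

```bash
cat > h.py <<'E'
from bench import manip
import numpy as np, cv2
TH=0.70
def pegR(yaw):
    c,s=np.cos(yaw),np.sin(yaw); Z=np.array([[c,-s,0],[s,c,0],[0,0,1.]])
    z=np.array([-np.sin(TH),0,np.cos(TH)]); y=np.array([0,1.,0]); x=np.cross(y,z)
    return Z@np.c_[x,y,z]
def toolR(axis,phi,ref):
    """tool x = -axis; tool y = at angle phi from ref (unit, perpendicular to axis) about axis"""
    y=np.cos(phi)*ref+np.sin(phi)*np.cross(axis,ref); x=-axis
    return np.c_[x,y,np.cross(x,y)]
def cal(c): return manip.get_calibration(c)
def rays(uv,C):
    K=C["camera_matrix"]; m=(np.atleast_2d(uv)-K[:2,2])/np.diag(K)[:2]
    p=m.copy()
    for _ in range(8): p=m/(1+C["k1"]*(p**2).sum(1,keepdims=True))
    return np.c_[p,np.ones(len(p))]
def cloud(d,C,mask):
    v,u=np.nonzero(mask&(d>0)); P=rays(np.c_[u,v].astype(float),C)*d[v,u][:,None]
    return (P-C["t"])@C["R"]
def proj(X,C):
    P=np.atleast_2d(X)@C["R"].T+C["t"]; p=P[:,:2]/P[:,2:]; p=p*(1+C["k1"]*(p**2).sum(1,keepdims=True))
    return p*np.diag(C["camera_matrix"])[:2]+C["camera_matrix"][:2,2]
def shot(name,fn):
    C=cal(name); im,d=manip.grab_frame(name); cv2.imwrite(f"pics/{fn}.png",im[:,:,::-1]); np.savez(f"pics/{fn}.npz",im=im,d=d,**C)
    return im,d,C
E
python3 - <<'E'
from h import *
R=manip.current_tcp_rot(); p=manip.current_ee_pos(); C=cal("wrist")
print(R.round(2)); print("cam in tool",(R.T@(-C["R"].T@C["t"]-p)).round(3)); print("cam axes in tool\n",(R.T@C["R"].T).round(2)); print(C["camera_matrix"][0,0])
z=np.load("pics/top0.npz"); C=cal("top")
m=np.zeros((480,640),bool); m[170:260,235:310]=1
X=cloud(z["d"],C,m); f=X[(X[:,2]>.006)&(X[:,2]<.018)]
r=cv2.minAreaRect((f[:,:2]*1000).astype(np.float32)); print(r, len(f))
# blue
hsv=cv2.cvtColor(z["im"],cv2.COLOR_RGB2HSV); m=(hsv[...,0]>100)&(hsv[...,0]<120)&(hsv[...,1]>120); b=np.zeros_like(m); b[280:320,435:475]=1
X=cloud(z["d"],C,m&b); X=X[X[:,2]>.034]; print(X[:,:2].min(0),X[:,:2].max(0),X.mean(0))
for y in np.deg2rad([0,180]):
    for L in (.2,.25):
        A=pegR(0); Rt=toolR(A[:,2],y,A[:,1]); print(y,L,manip.inverse_kinematics(np.array([.645,.15,.14])+L*A[:,2],Rt))
E
```

```text
[[-0.    0.38  0.93]
 [-0.    0.93 -0.38]
 [-1.   -0.    0.  ]]
cam in tool [-0.143 -0.001 -0.072]
cam axes in tool
 [[-0.   -0.28  0.96]
 [ 1.    0.    0.  ]
 [-0.    0.96  0.28]]
357.4109865477523
((660.2427978515625, 157.55384826660156), (218.65599060058594, 183.90771484375), 0.3062264025211334) 2507
[ 0.41713939 -0.30826898] [ 0.47442615 -0.2525159 ] [ 0.44496531 -0.28008379  0.03903598]
0.0 0.2 [ 0.28582526  0.02517711  2.05845378 -0.46373988  0.41815726 -0.92102459]
0.0 0.25 [ 0.31225908 -0.08602044  2.06303913 -0.40602168  0.52485886 -0.972557  ]
3.141592653589793 0.2 [ 0.28582526  0.02517711  2.05845378 -0.46373988  0.41815726  2.22056806]
3.141592653589793 0.25 [ 0.31225908 -0.08602044  2.06303913 -0.40602168  0.52485886  2.16903566]
```

Run:
```python
from h import *
A=pegR(0); Rt=toolR(A[:,2],0,A[:,1]); t=manip.current_time()
manip.move_ptp(np.array([.643,.152,.14])+.15*A[:,2],Rt); print(manip.current_time()-t)
im,d,C=shot("wrist","peg1")
for n in ("collar_face","pegarm"): print(n,[(np.round(r["at"],3).tolist(),r["confidence"]) for r in manip.look_for("wrist",n)])
print(d[240-60:300:20,320],manip.current_time(),manip.current_force())
```

```text
1.7583
collar_face []
pegarm [([0.634, 0.155, 0.141], 0.73)]
[0.36987582 0.29426023 0.28187746 0.24630259 0.6262095  1.578413  ] 2.6083 [-0.61192762 -0.04918534  0.01816324]
```

View pics/peg1.png

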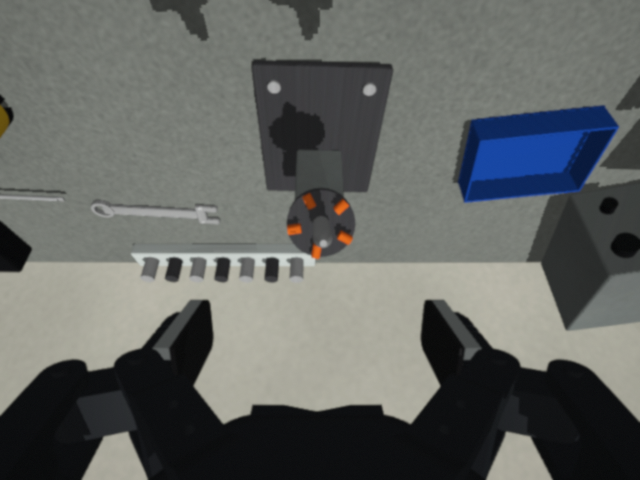

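Five orange lugs show on the collar, centred near (321,222); the peg tip is at (323,243) and the foot corners are near (253,62), (391,67), (368,191) and (267,190). I'll fit the peg pose and lug turn from these.

```bash
cat > fit.py <<'E'
from h import *
from scipy.optimize import least_squares
def fitpeg(fn):
    z=np.load(f"pics/{fn}.npz"); im,d=z["im"],z["d"]; C={k:z[k] for k in ("camera_matrix","k1","R","t")}
    hsv=cv2.cvtColor(im,cv2.COLOR_RGB2HSV)
    m=((hsv[...,0]<16)&(hsv[...,1]>150)&(hsv[...,2]>70)).astype(np.uint8)
    n,l,s,c=cv2.connectedComponentsWithStats(m); i=[k for k in range(1,n) if 30<s[k,4]<3000]
    cen=c[i]; print("blobs",cen.round(1).tolist(),s[i,4])
    full=np.ones((480,640),bool); P=np.full((480,640,3),np.nan); v,u=np.nonzero(full&(d>0)); P[v,u]=cloud(d,C,full)
    f=((np.abs(P[...,2]-.012)<.005)&(np.hypot(P[...,0]-.66,P[...,1]-.152)<.14)).astype(np.uint8); f=cv2.morphologyEx(f,cv2.MORPH_OPEN,np.ones((5,5)))
    n,l,s,_=cv2.connectedComponentsWithStats(f); k=1+np.argmax(s[1:,4]); X=P[l==k]
    r=cv2.minAreaRect((X[:,:2]*1000).astype(np.float32)); print("foot",r)
    yaw=np.deg2rad((r[2]+45)%90-45)
    def model(q):
        A=pegR(q[3]); out=[]
        for j in range(5):
            a=q[4]+j*2*np.pi/5; e=np.array([np.cos(a),np.sin(a),0]); g=np.array([-e[1],e[0],0])
            B=np.array([q[:3]+A@(e*rr+g*w+np.array([0,0,h])) for rr in (.017,.028) for w in (-.0035,.0035) for h in (0,.0075)])
            M=cv2.moments(cv2.convexHull(proj(B,C).astype(np.float32))); out.append([M["m10"]/M["m00"],M["m01"]/M["m00"]])
        return np.array(out)
    best=None
    for a0 in np.deg2rad([0,12,24,36,48,60]):
        q0=np.array([.643,.152,.14,yaw,a0])
        def res(q):
            D=np.linalg.norm(model(q)[:,None]-cen[None],axis=2); o=D.min(0)
            return np.r_[(model(q)[D.argmin(0)]-cen).ravel(),(q[2]-.14)/.001,(q[3]-yaw)/.01]
        s=least_squares(res,q0,x_scale=[.01,.01,.01,.1,.1],diff_step=1e-4)
        if best is None or s.cost<best.cost: best=s
    print("q",best.x.round(4),"turn deg",np.rad2deg(best.x[4])%72,"cost",best.cost); print(best.fun.round(1))
    A=pegR(yaw); print("rack origin from foot", (np.array(r[0])/1000-np.array([np.cos(yaw),np.sin(yaw)])*.02).round(4))
    return best.x
if __name__=="__main__":
    import sys; q=fitpeg(sys.argv[1]); np.save("peg.npy",q)
E
python3 fit.py peg1
```

```text
blobs [[308.9, 201.0], [340.6, 206.5], [294.1, 228.9], [344.2, 237.2], [315.7, 251.3]] [142 151 137 139 108]
foot ((660.4956665039062, 155.2094268798828), (130.72764587402344, 171.65771484375), 88.31941223144531)
q [ 0.6418  0.1557  0.1401 -0.0295  1.1009] turn deg 63.07452386451885 cost 0.4245576443797191
[-0.1  0.2 -0.1  0.2 -0.2 -0.   0.1  0.3  0.3 -0.7  0.1 -0. ]
rack origin from foot [0.6405 0.1558]
```

Run:
```python
from h import *
U=np.array([0,0,1.]); Rt=toolR(U,np.deg2rad(60),np.array([1.,0,0])); t=manip.current_time()
print(manip.inverse_kinematics([.446,-.28,.17],Rt))
manip.move_ptp([.446,-.28,.17],Rt); print(manip.current_time()-t)
im,d,C=shot("wrist","dr1")
print([(np.round(r["at"],3).tolist(),r["confidence"]) for r in manip.look_for("wrist","drum_blue_mid")])
hsv=cv2.cvtColor(im,cv2.COLOR_RGB2HSV); m=(hsv[...,0]>100)&(hsv[...,0]<122)&(hsv[...,1]>120)
X=cloud(d,C,m); k=(np.hypot(X[:,0]-.446,X[:,1]+.28)<.05)&(np.abs(X[:,2]-.04)<.004); X=X[k]
print(len(X),X[:,2].mean()); c,r=cv2.minEnclosingCircle((X[:,:2]*1000).astype(np.float32)); print(c,r); e=cv2.fitEllipse(cv2.convexHull((X[:,:2]*1000).astype(np.float32)));print(e)
cc=np.array(e[0])/1000
P=cloud(d,C,np.ones_like(m)); b=P[(np.abs(P[:,2]-.05)<.003)&(np.hypot(*(P[:,:2]-cc).T)<.028)]
a=np.arctan2(b[:,1]-cc[1],b[:,0]-cc[0]); print(len(b),"bits turn",np.rad2deg(np.angle(np.exp(5j*a).mean())/5), "coh",abs(np.exp(5j*a).mean()))
print(manip.current_time())
```

```text
[-6.49028321e-01  3.83013018e-01  1.77309471e+00 -4.44089210e-16
  9.85484922e-01 -1.69622587e+00]
1.6417000000000002
[([0.362, -0.223, 0.038], 0.89), ([0.347, -0.335, 0.04], 0.85), ([0.445, -0.38, 0.038], 0.66), ([0.444, -0.28, 0.038], 0.64), ([0.538, -0.309, 0.042], 0.64)]
3473 0.04021327644652165
(445.41070556640625, -284.3564453125) 29.917375564575195
((445.32666015625, -284.45318603515625), (58.69318771362305, 59.22735595703125), 79.61096954345703)
307 bits turn 11.716880538181432 coh 0.9124267594083988
4.35
```

View pics/dr1.png

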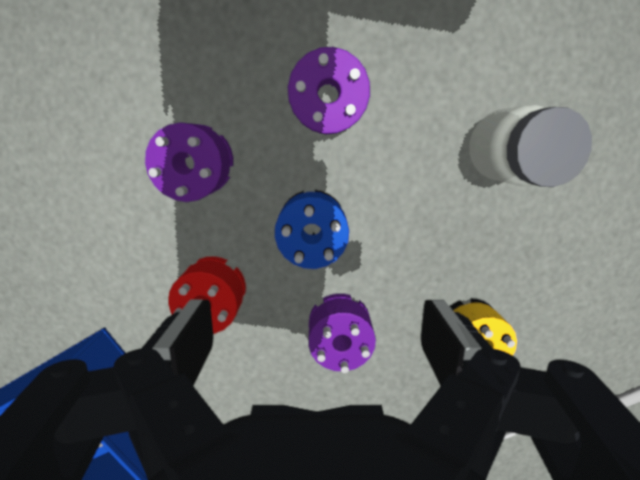

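```bash
cat > bits.py <<'E'
from h import *
from scipy.optimize import least_squares
def bits(fn,T,axis_z,c0,tol=.003,rmax=.03):
    """T: (R,p) of a frame; bit tops at z=axis_z in it; returns centre xy, turn deg (mod 72)"""
    z=np.load(f"pics/{fn}.npz"); C={k:z[k] for k in ("camera_matrix","k1","R","t")}
    P=(cloud(z["d"],C,np.ones((480,640),bool))-T[1])@T[0]
    b=P[(np.abs(P[:,2]-axis_z)<tol)&(np.hypot(*(P[:,:2]-c0).T)<rmax)][:,:2]
    best=None
    for a0 in np.deg2rad(range(0,72,9)):
        def res(q):
            a=q[2]+np.arange(5)*2*np.pi/5; M=q[:2]+.02*np.c_[np.cos(a),np.sin(a)]
            return np.linalg.norm(b[:,None]-M[None],axis=2).min(1)
        s=least_squares(res,[*c0,a0],x_scale=[.01,.01,.1],loss="soft_l1",f_scale=.002)
        if best is None or s.cost<best.cost: best=s
    a=best.x[2]+np.arange(5)*2*np.pi/5; M=best.x[:2]+.02*np.c_[np.cos(a),np.sin(a)]
    n=np.bincount(np.linalg.norm(b[:,None]-M[None],axis=2).argmin(1),minlength=5)
    print("bits",len(b),n,best.x[:2].round(4),"turn",np.rad2deg(best.x[2])%72,"rms",np.sqrt((best.fun**2).mean()))
    return best.x[:2],np.rad2deg(best.x[2])%72
E
python3 - <<'E'
from bits import *
c,s=bits("dr1",(np.eye(3),np.zeros(3)),.05,np.array([.4454,-.2844]))
c=(c+np.array([.4454,-.2844]))/2
t=manip.current_time()
manip.move_l([*c,.003],max_speed=.1); print("F",manip.current_force().round(1),manip.current_time()-t)
manip.set_gripper(0.0,40); print("w",manip.current_grip_width(),manip.current_force().round(1))
manip.move_l([*c,.12]); print(manip.current_ee_pos(),manip.current_grip_width(),manip.current_force().round(2),manip.current_time())
R=manip.current_tcp_rot(); p=manip.current_ee_pos(); np.savez("g1pose.npz",R=R,p=p); shot("wrist","g1")
E
```

```text
bits 307 [62 65 61 60 59] [ 0.4453 -0.2845] turn 11.723095515666671 rms 0.002385291194702447
F [-1.  -0.3 -0.2] 1.8167
w 0.7044401579382658 [-2.9  1.1  7.5]
[ 0.4449147  -0.28410905  0.11914632] 0.6949006539310293 [-0.56  1.05 -0.97] 7.475
```

View pics/g1.png

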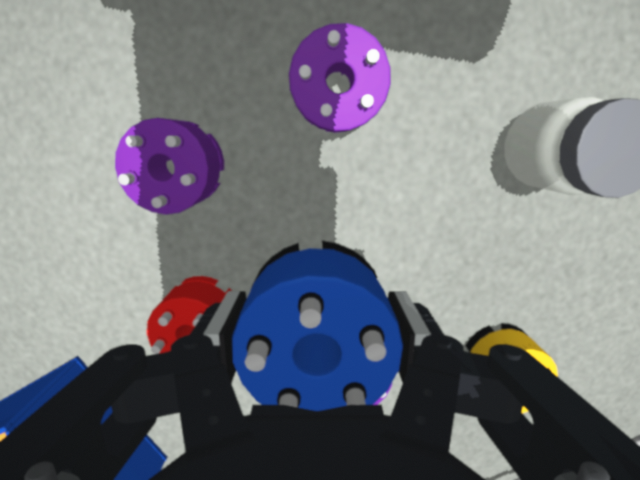

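Blue drum is held, top centre near (317,350), with slot-bits at (311,312), (258,355) and (373,345). Now I measure its pose in the tool frame.

Run:
```python
from bits import *
g=np.load("g1pose.npz"); R=g["R"]; T=(np.c_[R[:,1],-R[:,2],-R[:,0]],g["p"])
z=np.load("pics/g1.npz"); C={k:z[k] for k in ("camera_matrix","k1","R","t")}
hsv=cv2.cvtColor(z["im"],cv2.COLOR_RGB2HSV); m=(hsv[...,0]>100)&(hsv[...,0]<122)&(hsv[...,1]>120)
X=(cloud(z["d"],C,m)-T[1])@T[0]; X=X[np.hypot(X[:,0],X[:,1])<.033]
k=(np.abs(X[:,2]-.037)<.004); Y=X[k]
for _ in range(3):
    co,*_=np.linalg.lstsq(np.c_[Y[:,:2],np.ones(len(Y))],Y[:,2],rcond=None); r=Y[:,2]-np.c_[Y[:,:2],np.ones(len(Y))]@co; Y=Y[np.abs(r)<.0015]
print("plane",co,len(Y)); Q=(Y[:,:2]*1000).astype(np.float32); print(cv2.minEnclosingCircle(Q),Q.min(0),Q.max(0),Q.mean(0))
# circle fit to front rim (y max side) of hull
from scipy.optimize import least_squares
H=cv2.convexHull(Q)[:,0]; H=H[H[:,1]>-5]; print(least_squares(lambda q:np.hypot(*(H-q).T)-29.7,[0,0]).x)
c,s=bits("g1",T,co[2]+.010,np.zeros(2))
q=np.load("peg.npy"); A=pegR(q[3])
for k in range(5):
  # tool y is at 0 in frame T; slots at s -> need s+psi = turn
  psi=np.deg2rad(np.rad2deg(q[4])-s+72*k); Rt=toolR(A[:,2],psi,A[:,0])
  for L in (.085,.02): print(k,np.rad2deg(psi)%360,L,manip.inverse_kinematics(q[:3]+A[:,2]*L,Rt))
```

```text
plane [ 0.00036068 -0.00180013  0.03659538] 14078
((-0.9224373698234558, -0.20675483345985413), 30.139028549194336) [-30.71715  -24.733137] [29.128428 29.883549] [-0.8638099  4.4059377]
[-0.82056856 -0.05934358]
bits 1311 [390 412 388  21 100] [-0.0007  0.0005] turn 23.939391351002165 rms 0.002664607839412066
0 39.13513251351669 0.085 [ 0.26744609  0.29254055  1.99267104 -0.82480117  0.25960375  0.3546848 ]
0 39.13513251351669 0.02 [ 0.24213685  0.43888919  1.92974625 -1.09167353  0.19606153  0.61059603]
1 111.13513251351668 0.085 [ 0.26744609  0.29254055  1.99267104 -0.82480117  0.25960375 -0.90195226]
1 111.13513251351668 0.02 [ 0.24213685  0.43888919  1.92974625 -1.09167353  0.19606153 -0.64604103]
2 183.13513251351668 0.085 [ 0.26744609  0.29254055  1.99267104 -0.82480117  0.25960375 -2.15858932]
2 183.13513251351668 0.02 [ 0.24213685  0.43888919  1.92974625 -1.09167353  0.19606153 -1.90267809]
3 255.13513251351668 0.085 None
3 255.13513251351668 0.02 None
4 327.1351325135167 0.085 [ 0.26744609  0.29254055  1.99267104 -0.82480117  0.25960375  1.61132186]
4 327.1351325135167 0.02 [ 0.24213685  0.43888919  1.92974625 -1.09167353  0.19606153  1.86723309]
```

```bash
cat > ins.py <<'E'
from h import *
q=np.load("peg.npy"); O=q[:3].copy(); A=pegR(q[3]); S=23.94; PSI0=np.rad2deg(q[4])-S+72
OFF=np.array([-.0008,.0002,.0166])
def pose(h,dpsi=0.,dx=0.,dy=0.):
    R=toolR(A[:,2],np.deg2rad(PSI0+dpsi),A[:,0]); T=np.c_[R[:,1],-R[:,2],-R[:,0]]
    return O+A@np.array([dx,dy,h])-T@OFF, R
def state():
    """drum centre by kinematics in the peg frame (mm), force in the peg frame"""
    p=manip.current_ee_pos(); R=manip.current_tcp_rot(); T=np.c_[R[:,1],-R[:,2],-R[:,0]]
    return (A.T@(p+T@OFF-O)*1000), A.T@manip.current_force()
E
python3 - <<'E'
from ins import *
p=manip.current_ee_pos(); manip.move_l([p[0],p[1],.22],max_speed=.2)
manip.move_ptp(*pose(.14)); manip.move_l(*pose(.10),max_speed=.08); manip.dwell(.2)
x,F0=state(); np.save("F0.npy",F0); print(x.round(2),F0.round(2),manip.current_ft_torque().round(2))
for h in np.arange(.096,.0559,-.004):
    manip.move_l(*pose(h),max_speed=.03); x,F=state(); F=F-F0; print(round(h,3),x.round(2),F.round(2))
    if np.linalg.norm(F)>8: break
print(manip.current_time()); shot("side","s1"); shot("wrist","w1")
E
```

```text
[3.000e-01 4.000e-02 1.004e+02] [-0.5  -0.4  -1.29] [-0.04  0.47  0.05]
0.096 [-7.000e-02 -3.000e-02  9.587e+01] [-1.37 -0.75 -0.13]
0.092 [-1.40e-01 -4.00e-02  9.18e+01] [-1.01 -0.05 -0.48]
0.088 [-1.200e-01 -4.000e-02  8.782e+01] [-1.17  0.76 -1.13]
0.084 [-1.100e-01 -1.000e-02  8.383e+01] [-1.5   0.19 -0.05]
0.08 [-1.100e-01 -3.000e-02  7.982e+01] [-1.66  0.09  0.03]
0.076 [-9.000e-02 -3.000e-02  7.583e+01] [-0.95  0.28 -1.22]
0.072 [-1.400e-01 -5.000e-02  7.182e+01] [-1.04  0.75  0.21]
0.068 [-1.300e-01 -3.000e-02  6.781e+01] [-0.39 -0.11 -0.37]
0.064 [-9.000e-02 -4.000e-02  6.382e+01] [-0.46  0.65  0.01]
0.06 [-9.000e-02 -5.000e-02  5.983e+01] [-0.12  0.12 -0.96]
0.056 [-1.200e-01 -3.000e-02  5.583e+01] [-0.74  0.44 -0.23]
13.8083
```

```bash
python3 -c "
import cv2,numpy as np
a=cv2.imread('pics/s1.png')[110:270,240:440]; b=cv2.imread('pics/w1.png')[200:440,160:480]
cv2.imwrite('pics/c1.png',np.vstack([cv2.resize(a,(400,320),interpolation=cv2.INTER_CUBIC),cv2.resize(b,(400,270))]))"
```

```text
(no output)
```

View pics/c1.png

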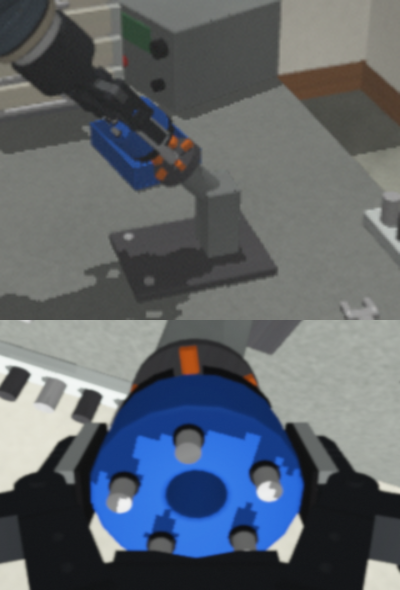

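The wrist view shows the top lug (190,360) lined up with the bit (189,440), and the drum centred over the collar. I'll continue down in small steps, watching force.

Run:
```python
from ins import *
F0=np.load("F0.npy")
for h in np.r_[np.arange(.052,.0311,-.003),np.arange(.030,.0199,-.001)]:
    manip.move_l(*pose(h),max_speed=.02); x,F=state(); F=F-F0; print(round(h,4),x.round(2),F.round(2),manip.current_ft_torque().round(2))
    if np.linalg.norm(F)>7: break
print(manip.current_time()); shot("wrist","w2")
```

```text
0.052 [-9.000e-02 -3.000e-02  5.186e+01] [-0.33 -0.51  0.31] [-0.01  0.52 -0.1 ]
0.049 [-6.000e-02 -3.000e-02  4.887e+01] [-1.62 -0.57  0.62] [-0.03  0.53 -0.  ]
0.046 [-3.000e-02 -4.000e-02  4.586e+01] [-1.46  0.36 -1.17] [-0.09  0.54 -0.09]
0.043 [-1.100e-01 -4.000e-02  4.284e+01] [-0.93 -0.33 -1.25] [-0.12  0.57 -0.06]
0.04 [-9.000e-02 -1.000e-02  3.984e+01] [-1.62 -0.18 -0.66] [-0.09  0.59 -0.12]
0.037 [-0.06 -0.04 36.85] [-1.22 -0.71 -1.55] [-0.09  0.56 -0.08]
0.034 [-3.000e-02 -2.000e-02  3.384e+01] [-0.66 -1.41 -1.52] [-0.18  0.61 -0.22]
0.03 [-0.09 -0.   29.83] [-1.76 -1.78 -1.31] [-0.17  0.67 -0.18]
0.029 [-0.05 -0.04 28.95] [-0.96 -1.83 -0.96] [-0.21  0.66 -0.24]
0.028 [-0.03 -0.06 27.97] [-2.19 -2.54 -0.56] [-0.24  0.68 -0.2 ]
0.027 [-2.000e-02 -3.000e-02  2.695e+01] [-2.07 -1.41 -0.37] [-0.28  0.62 -0.2 ]
0.026 [-2.000e-02 -3.000e-02  2.594e+01] [-2.11 -1.6  -0.71] [-0.27  0.74 -0.24]
0.025 [-6.000e-02 -2.000e-02  2.491e+01] [-3.23 -3.03 -0.66] [-0.3   0.72 -0.21]
0.024 [-4.000e-02 -2.000e-02  2.393e+01] [-2.   -2.73 -0.83] [-0.26  0.68 -0.23]
0.023 [-0.04 -0.03 22.92] [-1.87 -2.56 -0.52] [-0.3   0.75 -0.3 ]
0.022 [-2.000e-02 -1.000e-02  2.194e+01] [-2.7  -1.3   0.06] [-0.27  0.7  -0.25]
0.021 [-2.000e-02 -1.000e-02  2.094e+01] [-2.98 -2.15  0.73] [-0.3   0.76 -0.28]
0.02 [-3.000e-02 -2.000e-02  2.009e+01] [-2.83 -2.08  5.28] [-0.32  0.87 -0.3 ]
18.9083
```

Contact came only at 20.1 mm, where home is 20 mm, with no stop at the 28 mm lug level. Releasing and backing off along the peg.

Run:
```python
from ins import *
F0=np.load("F0.npy")
manip.set_gripper(1.0); x,F=state(); print(manip.current_grip_width(),x.round(2),(F-F0).round(2))
p,R=pose(.17); manip.move_l(p,R,max_speed=.08); manip.dwell(.3)
print(manip.current_time(),state()[1].round(2)); p=manip.current_ee_pos();R=manip.current_tcp_rot(); im,d,C=shot("wrist","end"); 
hsv=cv2.cvtColor(im,cv2.COLOR_RGB2HSV); m=(hsv[...,0]>100)&(hsv[...,0]<122)&(hsv[...,1]>120)
X=(cloud(d,C,m)-O)@A; X=X[(np.hypot(X[:,0],X[:,1])<.04)&(abs(X[:,2]-.04)<.012)]
k=abs(X[:,2]-np.median(X[:,2]))<.003; Y=X[k]; co,*_=np.linalg.lstsq(np.c_[Y[:,:2],np.ones(len(Y))],Y[:,2],rcond=None)
e=cv2.fitEllipse(cv2.convexHull((Y[:,:2]*1000).astype(np.float32))); print("top plane",co.round(4),e,len(Y))
cv2.imwrite("pics/endc.png",im[100:340,160:480,::-1]); shot("side","ends")
```

```text
1.0017416534337271 [ 0.38  0.24 20.07] [0.36 1.18 1.62]
21.6667 [ 0.39 -0.2  -0.36]
top plane [0.0026 0.0017 0.0405] ((-1.7782766819000244, 0.43688488006591797), (58.46280288696289, 59.201358795166016), 128.23403930664062) 3804
```

View pics/endc.png

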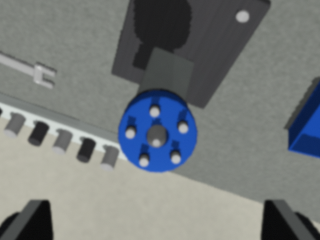

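View pics/ends.png

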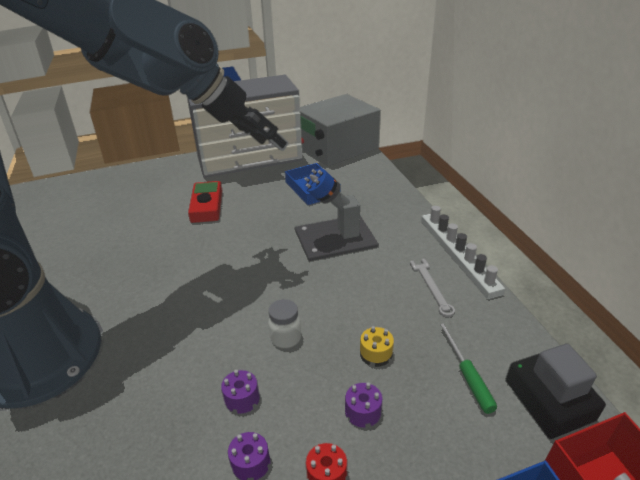

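The drum sits on the collar with the peg tip showing in its hole (crop 157,135). Its top plane is 40.5 mm above the collar face (40 expected), with about 0.003 rad of tilt. The bystanders look undisturbed, so I'm handing in.

```bash
python3 -c "
from bench import manip
print(manip.sign_off(), manip.current_time())"
```

```text
the job is handed in; nothing more can be done
the job is handed in; nothing more can be done
```

The blue bit holder is hung on the peg, fully home over the lugs, and released. I handed the job in at about 22 s of the 72 s allowed; the interface gives no verdict.

- **Method:** I measured the peg's pose and the lug turn (about 63°) with the wrist camera. I then gripped the holder, rolled it so its slots matched the lugs, and slid it down the peg while watching the force. The slots dropped over the lugs at the first try, so no searching turn was needed.
- **Seating:** there was no stop at the 28 mm lug level. The first firm contact came at 20.1 mm, where home is 20 mm, with about 5 N along the peg and 6.3 N in all.
- **After letting go:** the holder's top sat 40.5 mm above the collar face (40 mm expected), which puts its centre about 20.5 mm up the peg. It was tilted about 0.003 rad, and the gripper was clear by about 0.1 m.
- **Disagreement:** the last picture put the holder's centre 1.8 mm off the peg axis. The hole's clearance allows only about 1 mm, so the rest is probably camera calibration error (about 2 mm). It is within the 4 mm limit either way.
- **Bystanders:** they look unmoved in the side picture, but I did not measure them again.

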